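Queue the specimen jars by height on the loading strip

TASK

Take the four lidded specimen jars standing about on the pale blue bench paper and line them up by height on the loading strip, one standing squarely in the middle of each round mark: the tallest on the mark next to the blue end block, then ever shorter towards the grey one. Keep the jars upright all the while, and leave the black-capped test-strip canister standing where it is.

Things in the scene. Friction and masses are not known exactly. Their poses are not given: they have to be found in the camera images.
- jar_yellow: Loose closed specimen jar with a yellow screw lid and white walls, 90 mm tall, lid 54 mm across and 18 mm high (the top of the jar), body below it 50 mm across. Starts upright on the pale blue bench paper. Origin: centre of its underside; z up along its axis. It is round: it can be gripped by the lid from any side. About 140 g (hidden variation).
- jar_red: Loose closed specimen jar with a red screw lid and white walls, 76 mm tall, lid 48 mm across and 18 mm high (the top of the jar), body below it 44 mm across. Starts upright on the pale blue bench paper. Origin: centre of its underside; z up along its axis. It is round: it can be gripped by the lid from any side. About 110 g (hidden variation).
- jar_green: Loose closed specimen jar with a green screw lid and white walls, 62 mm tall, lid 42 mm across and 18 mm high (the top of the jar), body below it 38 mm across. Starts upright on the pale blue bench paper. Origin: centre of its underside; z up along its axis. It is round: it can be gripped by the lid from any side. About 80 g (hidden variation).
- jar_purple: Loose closed specimen jar with a purple screw lid and white walls, 48 mm tall, lid 36 mm across and 18 mm high (the top of the jar), body below it 32 mm across. Starts upright on the pale blue bench paper. Origin: centre of its underside; z up along its axis. It is round: it can be gripped by the lid from any side. About 55 g (hidden variation).
- mark_teal: Flat round mark, ring in teal 72 mm across with a white centre, an outer mark, next to pink, on the fixed loading strip (aluminium plate 90 x 440 mm, 6 mm thick: a jar on it stands 6 mm above the bench). The marks stand in a straight row, 85 mm apart, always teal, pink, orange, slate. Origin: centre of the mark on the strip's upper face; y along the row, towards teal; z up.
- mark_pink: Flat round mark, ring in pink 72 mm across with a white centre, between teal and orange, on the fixed loading strip (aluminium plate 90 x 440 mm, 6 mm thick: a jar on it stands 6 mm above the bench). The marks stand in a straight row, 85 mm apart, always teal, pink, orange, slate. Origin: centre of the mark on the strip's upper face; y along the row, towards teal; z up.
- mark_orange: Flat round mark, ring in orange 72 mm across with a white centre, between pink and slate, on the fixed loading strip (aluminium plate 90 x 440 mm, 6 mm thick: a jar on it stands 6 mm above the bench). The marks stand in a straight row, 85 mm apart, always teal, pink, orange, slate. Origin: centre of the mark on the strip's upper face; y along the row, towards teal; z up.
- mark_slate: Flat round mark, ring in dark slate 72 mm across with a white centre, an outer mark, next to orange, on the fixed loading strip (aluminium plate 90 x 440 mm, 6 mm thick: a jar on it stands 6 mm above the bench). The marks stand in a straight row, 85 mm apart, always teal, pink, orange, slate. Origin: centre of the mark on the strip's upper face; y along the row, towards teal; z up.
- end_blue: Blue end block fixed on one end of the strip, 24 mm along the row, 80 mm across it, its top 28 mm above the bench. In line with the marks, its centre 70 mm beyond the centre of the nearest outer mark, which may be the teal or the slate one. An equal block in grey stands on the other end. Origin: centre of its underside, on the strip.
- canister: Loose test-strip canister, white with a black cap and small coloured squares, 46 mm across, 85 mm tall, standing on the bench among the jars. Not to be disturbed. Origin: centre of its underside.
Mind the look-alikes: they are no part of the job. Leave any orange look-alike of the jar_green alone.

How it is judged:
At the end, for the whole second after the job is handed in: Counting from the mark next to the blue end block: yellow (90 mm), red (76 mm), green (62 mm), purple (48 mm) jar, each centred within 12 mm of its mark, standing upright (within 0.1 rad) on the strip, at rest; the canister upright, within 25 mm of where it started (((horizontal distance between end_blue and mark_teal below 0.15 m and horizontal distance between jar_yellow and mark_teal below 0.012 m and horizontal distance between jar_red and mark_pink below 0.012 m and horizontal distance between jar_green and mark_orange below 0.012 m and horizontal distance between jar_purple and mark_slate below 0.012 m) or (horizontal distance between end_blue and mark_slate below 0.15 m and horizontal distance between jar_yellow and mark_slate below 0.012 m and horizontal distance between jar_red and mark_orange below 0.012 m and horizontal distance between jar_green and mark_pink below 0.012 m and horizontal distance between jar_purple and mark_teal below 0.012 m)) and angle between each of jar_yellow, jar_red, jar_green, jar_purple, canister's own z axis and vertical below 0.1 rad and height (world z) of jar_yellow between 0.002 and 0.011 m and linear speed of each of jar_yellow, jar_red, jar_green, jar_purple below 0.02 m/s and height (world z) of jar_red between 0.002 and 0.011 m and height (world z) of jar_green between 0.002 and 0.011 m and height (world z) of jar_purple between 0.002 and 0.011 m and distance of canister from where it was at the start of the episode below 0.025 m); the robot touches nothing.
It fails at once if a jar is tipped by more than 0.7 rad (angle between any of jar_yellow, jar_red, jar_green, jar_purple's own z axis and vertical above 0.7 rad).
It fails at once if the canister is shifted by more than 25 mm or tipped by more than 0.5 rad (distance of canister from where it was at the start of the episode above 0.025 m or angle between canister's own z axis and vertical above 0.5 rad).
It also fails if it takes over 109 s, if anything falls off the work surface, if the arm or the gripper's body presses on something with over 40 N, if the wrist force passes 120 N, or if a joint passes its speed limit or range.

ROBOT

A 7-joint arm with a two-finger parallel gripper is mounted at the origin on the work surface. World frame = base frame: x ahead of the robot, y to its left, z up, the work surface at z = 0. Lengths are in m, angles in rad, forces in N, time in s.
With the tool pointing down it reaches from about 0.35 to 0.775 m from the base axis. Payload 3.1 kg.
Tool frame: the origin (TCP) lies between the finger pads; the fingertips stand 14 mm ahead of it and the grasp point (between the pads) lies 5 mm behind it (bot.tips_ahead is the z of the fingertips in the tool frame, in m); z points along the fingers, y is the direction in which the jaws open and shut (so a half turn about z gives the same grasp; the last joint's range is limited). The gripper opens to 85 mm and grips with 20 to 120 N. Pads are 22 mm wide; open, the fingers measure 114 mm over their backs; the gripper's body (76 mm by 85 mm) begins 54 mm behind the grasp point. The pads swing forward as they close: fully open they stand 13 mm farther back than shut.
Start: joints at [-1.296, 0.311, 0.014, 1.512, -0.004, 1.319, -0.027], TCP at [0.171, 0.523, 0.245] pointing down, gripper open.
Joint ranges: [-2.7, 2.7], [-0.3, 1.91], [-1.27, 1.3], [0.12, 2.57], [-1.44, 4.58], [0.2, 2.03], [-3.05, 3.05]. Speed limits (rad/s): [2.79, 2.79, 3.14, 3.14, 3.14, 3.14, 3.14].

INTERFACE

Orientations are given as [roll, pitch, yaw] about the fixed x, y, z axes, in that order (R = Rz(yaw) Ry(pitch) Rx(roll)).
In Python, from station import bot, viewer, order gives the robot as it stands. Calls block until the motion is done:
- bot.goto(position, orientation): joint-space move of the TCP to a pose.
- bot.move_l(position, frame=None, velocity=0.15, max_force=None): straight line of the TCP; frame=None keeps the orientation; velocity is the mean speed in m/s. With max_force (N) it stops when the force on the tool has changed by that much, and returns True; else False.
- bot.goto_joints(angles): joint-space move.
- bot.gripper_to(opening, squeeze=None): opening from 0.0 (shut) to 1.0 (fully open); squeeze is the grip in N (None keeps the last); returns when the fingers have stopped.
- bot.wait(seconds).
- bot.solve_ik(position, orientation): joint angles nearest the present ones, or None.
- bot.observe(): the state.
- viewer.get_image(name): name is "scene" or "top" or "wrist"; returns a dict with "pixels" (480x640x3 uint8, red, green, blue), "mtx" (3x3 intrinsics, pixels), "k1" (the pictures are not rectified: a ray, as slopes to the right and down, at radius r is drawn at 1 + k1 r^2 times it, then the intrinsics apply), "R" (3x3) and "t" (3): a world point X has camera coordinates R X + t; the wrist camera has in their place "tool_from_camera" (4x4, takes a point from camera to tool coordinates, whose origin is the TCP and whose axes are the flange's). Camera axes: x right, y down, z forward; pixel columns grow to the right and rows downward; lengths in m; the calibration is good to about 2 mm. A picture is of the moment at which its call begins: read the wrist's pose just before it. There is no depth.
A pose or a line that the arm cannot do raises bot.MotionError and nothing moves.
- order.close_job(): hands the job in, once; it reports no verdict.
The state is a dict: "clock": time; "joint_pos": joint angles; "joint_velocities": joint speeds; "effort": joint torques, N m; "tcp_pos": TCP position; "tool_rot": TCP orientation; "contact_force": force on the tool from outside, world axes, zero at the start; "ft_torque": the same for the moment, N m; "grip_width": opening from 0.0 (shut) to 1.0 (fully open).
Only numpy, scipy, OpenCV 4.12 (cv2) and the standard library are available. Lean on these libraries where they do the work, as an engineer would, in place of code of your own. Each camera call takes 0.05 s, during which the arm holds its last target.

## Working session

There is one attempt and no reset: what is moved stays moved. The work goes in short steps, each a Python script; the robot and the scene stay as the last script left them, time stands still between calls to the robot, and variables do not carry over. Pictures are saved under pics/ and viewed, and the job is handed in when it is done.

```bash
mkdir -p pics; ls
python3 - <<'E'
from station import bot, viewer, order
import cv2,numpy as np
s=bot.observe(); print(s)
for n in ("scene","top","wrist"):
    d=viewer.get_image(n); cv2.imwrite(f"pics/{n}0.png",d["pixels"][:,:,::-1])
    print(n,{k:v for k,v in d.items() if k!="pixels"})
E
```

```text
pics
{'clock': 0.0, 'joint_pos': array([-1.29572869,  0.31172826,  0.01395738,  1.51306545, -0.0044014 ,
        1.31920501, -0.02720802]), 'joint_velocities': array([ 0.00069866, -0.00143788,  0.00060594,  0.00089778,  0.00172791,
       -0.00028774,  0.00099786]), 'effort': array([ 7.22556547e-05, -3.79915988e+01,  1.46104982e-01, -2.30590475e+01,
        1.22313813e-02,  1.35001962e-02,  2.43196968e-05]), 'tcp_pos': array([0.17107414, 0.52197758, 0.24421615]), 'tool_rot': array([-3.13921884e+00,  8.50491049e-05,  2.82492645e+00]), 'contact_force': array([-0.58076564, -0.56294379,  0.1952118 ]), 'ft_torque': array([0.03560912, 0.02346074, 0.03605372]), 'grip_width': 0.9996436669103936}
scene {'mtx': array([[620.87174423,   0.        , 308.92185414],
       [  0.        , 620.87174423, 233.40146566],
       [  0.        ,   0.        ,   1.        ]]), 'k1': -0.09294715854290413, 'R': array([[ 0.53218281,  0.84660284,  0.00671558],
       [ 0.49446031, -0.30436427, -0.81416914],
       [-0.68723392,  0.43660741, -0.58058893]]), 't': array([-0.31028901, -0.23174523,  1.62720734])}
to
[... 252 characters left out ...]
 [-0.98558581,  0.00603502, -0.16906858],
       [ 0.16915911,  0.02092666, -0.98536657]]), 't': array([0.00764308, 0.56678756, 0.8159167 ])}
wrist {'mtx': array([[432.35421627,   0.        , 324.62844997],
       [  0.        , 432.35421627, 241.86608191],
       [  0.        ,   0.        ,   1.        ]]), 'k1': -0.08780443246363703, 'tool_from_camera': array([[ 1.01960203e-03, -9.51748565e-01, -3.06877223e-01,
         7.86165383e-02],
       [ 9.99999258e-01,  1.17481546e-03, -3.21065379e-04,
        -1.30440232e-03],
       [ 6.66097618e-04, -3.06876668e-01,  9.51749057e-01,
        -1.28159278e-01],
       [ 0.00000000e+00,  0.00000000e+00,  0.00000000e+00,
         1.00000000e+00]])}
```

View pics/top0.png

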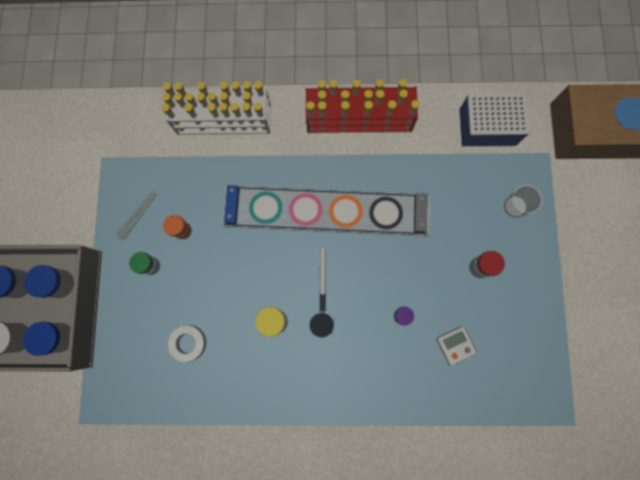

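View pics/scene0.png

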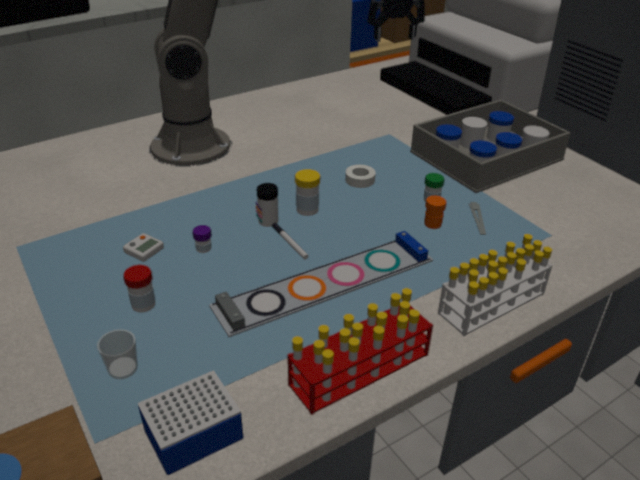

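The blue block sits next to teal, so the order is yellow→teal, red→pink, green→orange, purple→slate. 

Candidates in the top view:
- **Yellow:** lid at (270,321). The rack tubes are tiny and off the paper.
- **Red:** lid at (490,264). The red rack is off the paper.
- **Green:** lid at (141,263). The orange look-alike at (174,226) is not it.
- **Purple:** lid at (404,316).
- **Canister:** black cap at (322,325), to be avoided.

Next I measure the positions.

```bash
cat > h.py <<'E'
from station import bot, viewer, order
import cv2,numpy as np
from scipy.spatial.transform import Rotation as Ro
def cam(n):
    if n=="wrist":
        s=bot.observe()
    d=viewer.get_image(n)
    if n=="wrist":
        T=d["tool_from_camera"]; Rw=Ro.from_euler("xyz",s["tool_rot"]).as_matrix()
        d["Rc"]=Rw@T[:3,:3]; d["C"]=Rw@T[:3,3]+s["tcp_pos"]
    else:
        d["Rc"]=d["R"].T; d["C"]=-d["R"].T@d["t"]
    return d
def cast(d,uv,z):
    p=cv2.undistortPoints(np.array([[uv]],float),d["mtx"],np.array([d["k1"],0,0,0.]))[0,0]
    r=d["Rc"]@np.array([p[0],p[1],1]); return d["C"]+r*(z-d["C"][2])/r[2]
def proj(d,X):
    q=d["Rc"].T@(np.array(X,float)-d["C"])
    return cv2.projectPoints(q[None],np.zeros(3),np.zeros(3),d["mtx"],np.array([d["k1"],0,0,0.]))[0][0,0]
H={"yellow":(20,33),"red":(0,4),"green":(45,80),"purple":(125,150),"teal":(82,98),"pink":(165,177),"orange":(5,18),"blue":(105,122)}
TOP={"yellow":.09,"red":.076,"green":.062,"purple":.048}
def blobs(d,col,smin=90,vmin=40,amin=60):
    h=cv2.cvtColor(d["pixels"],cv2.COLOR_RGB2HSV); lo,hi=H[col]
    m=cv2.inRange(h,(lo,smin,vmin),(hi,255,255))
    if col=="red": m|=cv2.inRange(h,(172,smin,vmin),(180,255,255))
    cs,_=cv2.findContours(m,cv2.RETR_EXTERNAL,cv2.CHAIN_APPROX_NONE)
    out=[]
    for c in cs:
        if cv2.contourArea(c)>amin:
            M=cv2.moments(cv2.convexHull(c)); out.append((M["m10"]/M["m00"],M["m01"]/M["m00"],M["m00"]))
    return out
E
python3 - <<'E'
from h import *
import numpy as np
np.set_printoptions(precision=4,suppress=True)
for n in("top","scene"):
    d=cam(n); print(n,d["C"])
    for c in H:
        z=TOP.get(c,None); z=z-.009 if z else (.006 if c!="blue" else .028)
        for b in blobs(d,c): 
            p=cast(d,b[:2],z)
            print(c,np.round(b,1),p[:2]) if abs(p[1])<.6 and .2<p[0]<.8 else 0
    if n=="top":
        for uv,z in(((386,212.5),.006),((322,325),.085),((174,226),.062)): print(uv,cast(d,uv,z))
        h=d["pixels"]; cv2.imwrite("pics/c1.png",cv2.resize(h[180:370,110:520,::-1],(800,371),interpolation=cv2.INTER_CUBIC))
E
```

```text
top [ 0.4206 -0.0129  0.9   ]
yellow [269.9 321.2 635.5] [0.4218 0.0977]
red [490.9 263.1 485. ] [ 0.5304 -0.3231]
green [140.1 262.2 340. ] [0.5376 0.3619]
purple [404.1 315.6 220.5] [ 0.4321 -0.1584]
teal [265.3 207.3 769.5] [0.6605 0.1216]
pink [305.1 209.  772.5] [0.6561 0.0369]
orange [175.8 226.4 427.5] [0.6204 0.3112]
orange [345.3 210.7 842. ] [ 0.6516 -0.048 ]
blue [ 40.4 338.3 958. ] [0.3886 0.5649]
blue [ 41.3 280.9 877. ] [0.5036 0.5753]
blue [231.1 204.  426.5] [0.6623 0.1899]
(386, 212.5) [ 0.6471 -0.1335  0.006 ]
(322, 325) [0.4147 0.0007 0.085 ]
(174, 226) [0.6087 0.2946 0.062 ]
scene [ 1.398  -0.5183  0.7581]
yellow [307.  178.4 389. ] [0.4222 0.0956]
red [137.4 276.3 523.5] [ 0.5318 -0.3239]
green [434.  180.  220.5] [0.5356 0.3607]
purple [201.6 232.6 224. ] [ 0.4319 -0.1588]
teal [381.9 260.3 588. ] [0.6606 0.1213]
pink [345.3 273.4 657.5] [0.6561 0.0363]
orange [  50.   448.8 5085.5] [ 0.7621 -0.5491]
orange [306.5 287.4 757.5] [ 0.6519 -0.0487]
orange [434.3 210.8 549.5] [0.5802 0.3295]
blue [411.7 245.5 521. ] [0.6753 0.1821]
blue [448.5 131.5 324.5] [0.3327 0.5965]
```

View pics/c1.png

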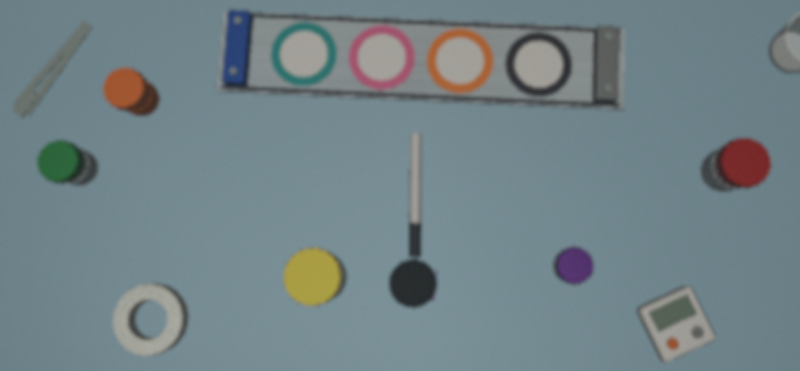

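Both views agree to about 2 mm, and the crop confirms each identity. Starting with yellow.

```bash
cat >> h.py <<'E'
POS={"yellow":(.422,.0967),"red":(.531,-.3235),"green":(.5368,.3613),"purple":(.432,-.1586)}
MK={"yellow":(.6606,.1214),"red":(.6561,.0366),"green":(.6517,-.0483),"purple":(.6471,-.1332)}
YAW=np.pi/2-.053
def st(m):
    s=bot.observe(); print(m,"t%.1f"%s["clock"],np.round(s["tcp_pos"],4),"rot",np.round(s["tool_rot"],3),"F",np.round(s["contact_force"],1),"g%.3f"%s["grip_width"]); return s
def check(c,yaw):
    j=bot.solve_ik([*POS[c],TOP[c]-.016],[np.pi,0,yaw]); return j
def pick(c,yaw=YAW):
    x,y=POS[c]; z=TOP[c]-.016; o=[np.pi,0,yaw]
    bot.gripper_to(1.0)
    bot.goto([x,y,.20],o); st("hover")
def grab(c):
    x,y=POS[c]; z=TOP[c]-.016
    print("stop",bot.move_l([x,y,z],velocity=.12,max_force=12)); st("down")
    bot.gripper_to(0.0,squeeze=45); st("grip")
    bot.move_l([x,y,.20],velocity=.15); st("up")
def put(c,yaw=YAW):
    x,y=MK[c]; z=TOP[c]-.016+.006
    try: bot.move_l([x,y,.20],frame=[np.pi,0,yaw],velocity=.25)
    except Exception as e: print("L",e); bot.goto([x,y,.20],[np.pi,0,yaw])
    st("over")
    bot.move_l([x,y,z+.012],velocity=.12)
    print("touch",bot.move_l([x,y,z-.003],velocity=.03,max_force=5)); st("placed")
def rel(c):
    x,y=MK[c]
    bot.gripper_to(1.0); st("open")
    bot.move_l([x,y,.20],velocity=.15); st("away")
E
python3 - <<'E'
from h import *
for c in POS: print(c,[ (None if bot.solve_ik([*p[c],z],[np.pi,0,YAW]) is None else bot.solve_ik([*p[c],z],[np.pi,0,YAW]).round(2)) for p in(POS,MK) for z in(.05,.2)])
pick("yellow")
d=cam("wrist"); print(proj(d,[*POS["yellow"],.09])); cv2.imwrite("pics/w1.png",d["pixels"][:,:,::-1])
for b in blobs(d,"yellow"): print(b,cast(d,b[:2],.09-.009)[:2])
E
```

```text
yellow [array([-0.72,  0.34,  0.55,  2.08, -0.25,  0.78, -0.08]), array([-0.82,  0.11,  0.6 ,  1.9 , -0.07,  1.15, -0.24]), array([-0.6 ,  0.8 ,  0.68,  1.4 , -0.52,  1.13,  0.1 ]), array([-0.57,  0.65,  0.66,  1.22, -0.39,  1.39, -0.  ])]
red [array([ 0.04,  0.73,  0.75,  1.57, -0.55,  1.07,  0.88]), array([-0.03,  0.61,  0.9 ,  1.4 , -0.48,  1.36,  0.83]), array([-0.54,  0.8 ,  0.78,  1.45, -0.59,  1.13,  0.28]), array([-0.52,  0.65,  0.77,  1.28, -0.44,  1.39,  0.17])]
green [array([-0.84,  0.68,  0.35,  1.47, -0.26,  1.03, -0.48]), array([-0.86,  0.56,  0.4 ,  1.3 , -0.21,  1.33, -0.52]), array([-0.4 ,  0.78,  0.74,  1.46, -0.56,  1.11,  0.39]), array([-0.45,  0.67,  0.88,  1.29, -0.51,  1.4 ,  0.35])]
purple [array([-0.42,  0.5 ,  0.95,  2.02, -0.53,  0.88,  0.77]), array([-0.6 ,  0.26,  1.1 ,  1.84, -0.25,  1.19,  0.53]), array([-0.27,  0.8 ,  0.75,  1.44, -0.57,  1.13,  0.52]), array([-0.33,  0.71,  0.94,  1.27, -0.56,  1.43,  0.5 ])]
hover t2.3 [0.422  0.0984 0.2001] rot [ 3.141 -0.     1.521] F [0.3 0.3 0.2] g1.000
[325.19127649 245.43798856]
(324.59121522694, 240.14663250366033, 6830.0) [0.42166168 0.09707184]
```

```bash
ls -la pics
```

```text
total 2076
drwxr-xr-x 2 agent agent   4096 Dec  7 05:51 .
drwxr-xr-x 3 agent agent   4096 Dec  7 05:50 ..
-rw-r--r-- 1 agent agent 247945 Dec  7 05:50 c1.png
-rw-r--r-- 1 agent agent 468665 Dec  7 05:49 scene0.png
-rw-r--r-- 1 agent agent 324251 Dec  7 05:49 top0.png
-rw-r--r-- 1 agent agent 519037 Dec  7 05:51 w1.png
-rw-r--r-- 1 agent agent 545265 Dec  7 05:49 wrist0.png
```

View pics/w1.png

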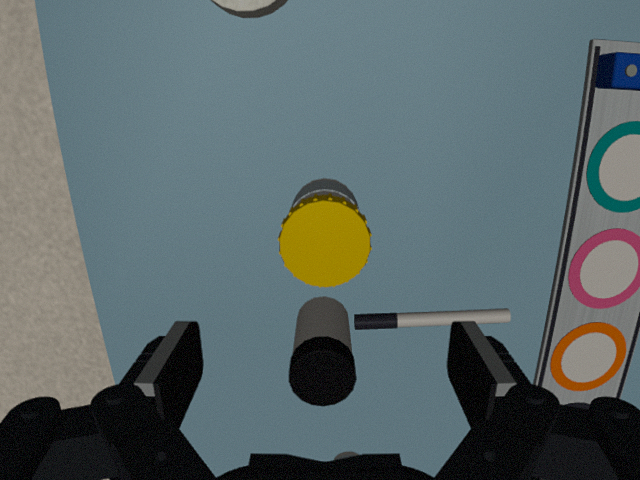

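The wrist view shows the yellow lid at (325,242), which casts to (0.4217, 0.0971) and agrees with the other views. The canister cap at (322,370) lies to one side, clear of the jaw axis. Grasping.

Run:
```python
from h import *
grab("yellow")
d=cam("wrist"); cv2.imwrite("pics/w2.png",d["pixels"][:,:,::-1])
put("yellow")
d=cam("scene"); cv2.imwrite("pics/s2.png",d["pixels"][130:380,100:500,::-1].repeat(2,0).repeat(2,1))
```

```text
stop False
down t3.5 [0.4227 0.0969 0.0746] rot [ 3.140e+00 -1.000e-03  1.518e+00] F [ 0.5 -0.2 -0.2] g0.999
grip t3.9 [0.4224 0.0969 0.0748] rot [ 3.141e+00 -1.000e-03  1.518e+00] F [-1.9  0.2  5.4] g0.618
up t4.9 [0.4211 0.0965 0.199 ] rot [-3.140e+00  1.000e-03  1.518e+00] F [-0.5 -0.7 -1.3] g0.617
over t6.1 [0.6598 0.1212 0.1993] rot [-3.14   0.     1.518] F [-0.9 -0.3 -1. ] g0.612
touch True
placed t7.6 [0.6609 0.1214 0.081 ] rot [ 3.141 -0.     1.518] F [0.3 0.1 3.6] g0.620
```

View pics/s2.png

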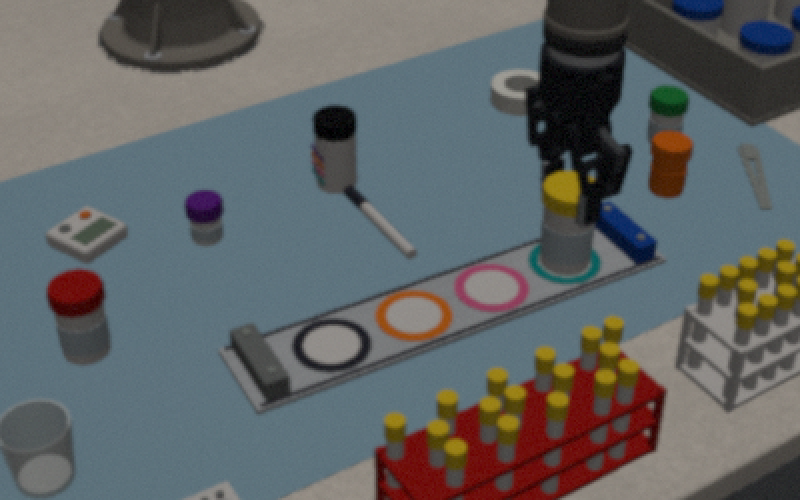

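View pics/w2.png

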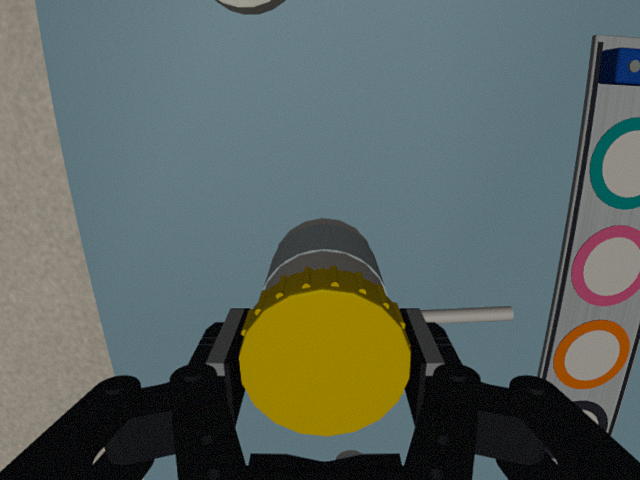

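The jar is held squarely by the lid at (325,362) in the wrist view, and it is standing on the teal ring. I'll release it and do red.

Run:
```python
from h import *
rel("yellow")
bot.goto([.531,-.2,.22],[np.pi,0,YAW]); 
d=cam("top")
b=blobs(d,"yellow",amin=250); print([ (q,cast(d,q[:2],.087)[:2]) for q in b if q[1]>150])
pick("red")
d=cam("wrist"); print(proj(d,[*POS["red"],.067])); cv2.imwrite("pics/w3.png",d["pixels"][:,:,::-1])
for b in blobs(d,"red",amin=2000): print(b,cast(d,b[:2],.067)[:2])
grab("red"); put("red")
d=cam("scene"); cv2.imwrite("pics/s3.png",d["pixels"][130:380,100:500,::-1].repeat(2,0).repeat(2,1))
```

```text
open t8.0 [0.6595 0.1214 0.0791] rot [-3.139  0.     1.518] F [-0.5 -0.4  0.2] g0.998
away t9.0 [0.6599 0.1215 0.1987] rot [-3.137e+00  1.000e-03  1.518e+00] F [ 0.1  0.1 -0.3] g1.003
[((258.8425925925926, 196.48120089786755, 594.0), array([0.66047966, 0.12245515]))]
hover t11.1 [ 0.5306 -0.3244  0.1996] rot [-3.141 -0.     1.516] F [ 0.2  1.5 -0.4] g1.000
[325.72924926 230.14804708]
(324.8749162310682, 230.23173837287223, 4974.0) [ 0.53046096 -0.32352603]
stop False
down t12.5 [ 0.5316 -0.3241  0.061 ] rot [3.140e+00 1.000e-03 1.518e+00] F [ 0.9 -0.3 -0.3] g0.999
grip t12.9 [ 0.5312 -0.3239  0.0607] rot [3.141 0.    1.518] F [-0.6  0.7  4.5] g0.543
up t14.0 [ 0.5304 -0.3228  0.1987] rot [-3.139e+00 -1.000e-03  1.518e+00] F [ 1.2  1.  -1.4] g0.548
over t15.7 [0.6557 0.034  0.2002] rot [-3.142e+00  1.000e-03  1.514e+00] F [-0.8  0.2 -1.2] g0.549
touch True
placed t17.3 [0.6564 0.0366 0.0668] rot [ 3.141 -0.     1.518] F [-0.6 -0.4  4. ] g0.546
```

View pics/s3.png

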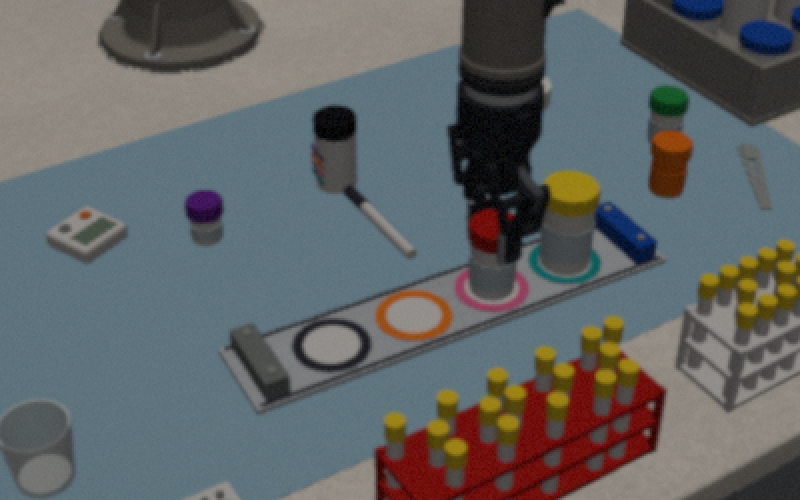

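Yellow is on its mark, about 1 mm off, and red stands in the pink ring at about (490,290) of the crop. Next is green.

Run:
```python
from h import *
rel("red")
pick("green")
d=cam("wrist"); print(proj(d,[*POS["green"],.053])); cv2.imwrite("pics/w4.png",d["pixels"][:,:,::-1])
for b in blobs(d,"green",amin=1000): print(b,cast(d,b[:2],.053)[:2])
```

```text
open t17.8 [0.6552 0.0367 0.0653] rot [-3.139  0.     1.518] F [-0.3 -0.4  0.4] g1.004
away t18.9 [0.6554 0.0368 0.1987] rot [-3.138 -0.     1.518] F [-0.1 -0.6 -0.1] g1.003
hover t20.4 [0.5383 0.3586 0.2003] rot [3.140e+00 2.000e-03 1.514e+00] F [-0.2 -0.4  0.5] g1.002
[322.20373921 220.99979369]
(322.679584346251, 222.77558510891842, 3496.5) [0.53704397 0.36007002]
```

View pics/w4.png

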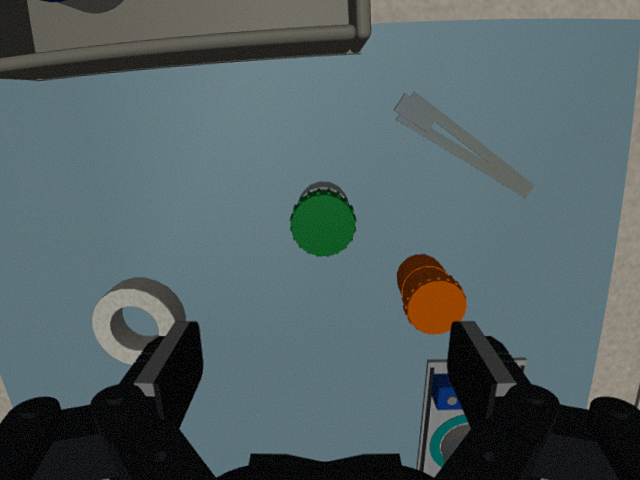

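The wrist view shows the green lid at (323,223), agreeing within 1.5 mm. The orange look-alike at (435,305) leaves about 20 mm of finger clearance, so I'll narrow the jaws a little for margin.

Run:
```python
from h import *
bot.gripper_to(0.78)
grab("green"); put("green"); rel("green")
pick("purple")
d=cam("wrist"); print(proj(d,[*POS["purple"],.039]))
for b in blobs(d,"purple",amin=1000): print(b,cast(d,b[:2],.039)[:2])
grab("purple"); put("purple")
d=cam("scene"); cv2.imwrite("pics/s4.png",d["pixels"][130:380,100:500,::-1].repeat(2,0).repeat(2,1))
```

```text
stop False
down t22.2 [0.5376 0.3616 0.047 ] rot [ 3.140e+00 -1.000e-03  1.518e+00] F [-0.1  0.2  0.1] g0.784
grip t22.5 [0.5374 0.3616 0.047 ] rot [ 3.140e+00 -1.000e-03  1.518e+00] F [ 0.5 -0.1  2.7] g0.476
up t23.7 [0.536  0.361  0.1986] rot [-3.139e+00  1.000e-03  1.518e+00] F [0.1 1.  0.1] g0.476
over t25.6 [ 0.6517 -0.0463  0.1999] rot [-3.141e+00 -1.000e-03  1.520e+00] F [ 0.3 -0.3 -0.5] g0.481
touch True
placed t27.3 [ 0.6521 -0.0483  0.053 ] rot [ 3.141 -0.     1.518] F [-0.6  0.1  4.1] g0.478
open t27.8 [ 0.6512 -0.0481  0.0517] rot [-3.14  -0.     1.518] F [ 0.3 -0.5 -0.5] g0.997
away t28.9 [ 0.651  -0.0481  0.1988] rot [-3.138 -0.     1.518] F [-0.1 -0.4 -0.9] g1.000
hover t30.1 [ 0.4337 -0.1579  0.2005] rot [3.139 0.    1.52 ] F [-0.1  0.2 -0.5] g1.001
[322.13055041 220.63773919]
(322.09493491794, 221.4977362761743, 2356.0) [ 0.43194325 -0.15921552]
stop False
down t31.7 [ 0.4326 -0.1588  0.0326] rot [3.14  0.    1.518] F [-0.2 -0.3  0.8] g1.002
grip t32.2 [ 0.4322 -0.1586  0.0324] rot [ 3.141 -0.     1.518] F [-0.7  0.6  4.5] g0.405
up t33.5 [ 0.4313 -0.1583  0.1991] rot [-3.14  -0.     1.518] F [-0.  -0.2 -1. ] g0.405
over t34.5 [ 0.646  -0.1339  0.1994] rot [-3.14   0.     1.517] F [-0.9  0.2 -1.1] g0.411
touch True
placed t36.3 [ 0.6474 -0.1332  0.0385] rot [ 3.141 -0.     1.518] F [-0.6 -0.1  4.6] g0.407
```

View pics/s4.png

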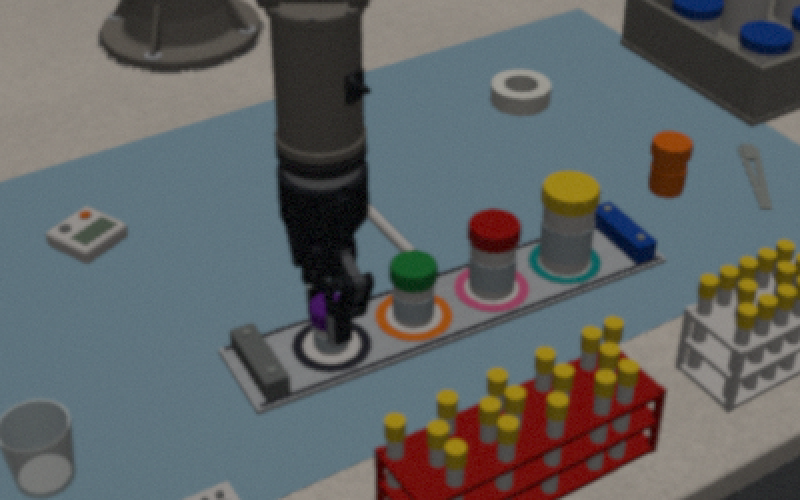

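All four jars are on their rings. I'll release, back away and check.

Run:
```python
from h import *
rel("purple")
bot.goto([.3,.5,.25],[np.pi,0,2.8]); bot.wait(.3)
for n in("top","scene"):
    d=cam(n)
    for c in TOP:
        for b in blobs(d,c):
            p=cast(d,b[:2],TOP[c]-.003)[:2]; e=np.hypot(*(p-MK[c]))
            if e<.05: print(n,c,np.round(b,1),p.round(4),"err mm",round(e*1e3,1))
    im=d["pixels"]
    if n=="top":
        print("canister",cast(d,(322,325),.085)); cv2.imwrite("pics/t5.png",cv2.resize(im[180:370,110:520,::-1],(800,371)))
        a=cv2.imread("pics/top0.png"); r=np.s_[305:345,302:342]; print("canister diff",np.abs(a[r].astype(int)-im[r][:,:,::-1]).mean())
    else: cv2.imwrite("pics/s5.png",im[130:380,100:500,::-1].repeat(2,0).repeat(2,1))
st("end")
```

```text
open t36.9 [ 0.6466 -0.133   0.0374] rot [-3.14  -0.     1.518] F [-0.1 -0.5 -0.3] g0.999
away t38.2 [ 0.6465 -0.1329  0.1987] rot [-3.138e+00 -1.000e-03  1.518e+00] F [ 0.4 -0.4  0.6] g0.999
top yellow [258.9 196.5 595. ] [0.6604 0.1224] err mm 1.0
top red [303.1 200.4 460.5] [0.6558 0.0374] err mm 0.8
top green [346.7 203.4 304.5] [ 0.6529 -0.0489] err mm 1.4
top purple [388.5 207.1 230.5] [ 0.6484 -0.1336] err mm 1.4
canister [0.41471736 0.00072736 0.085     ]
canister diff 0.6314583333333333
scene yellow [384.9 226.6 537.5] [0.6601 0.121 ] err mm 0.6
scene red [346.9 245.3 442.5] [0.656  0.0367] err mm 0.1
scene green [306.3 265.1 383. ] [ 0.6515 -0.0491] err mm 0.9
scene purple [264.6 285.5 308.5] [ 0.6473 -0.1333] err mm 0.2
end t41.1 [0.3001 0.4999 0.25  ] rot [-3.142  0.     2.8  ] F [1.2 0.2 0.4] g0.997
```

View pics/t5.png

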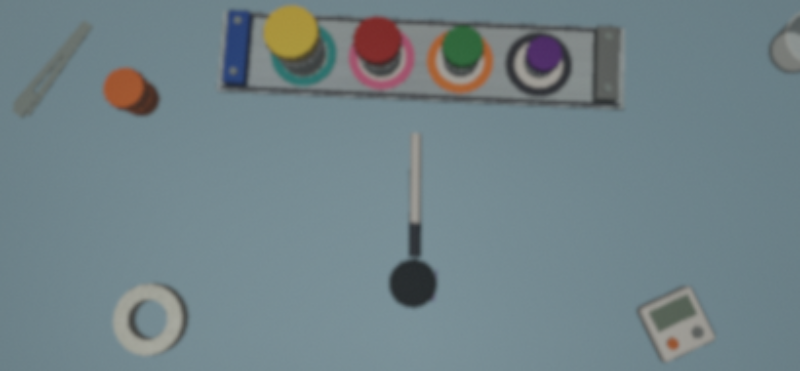

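View pics/s5.png

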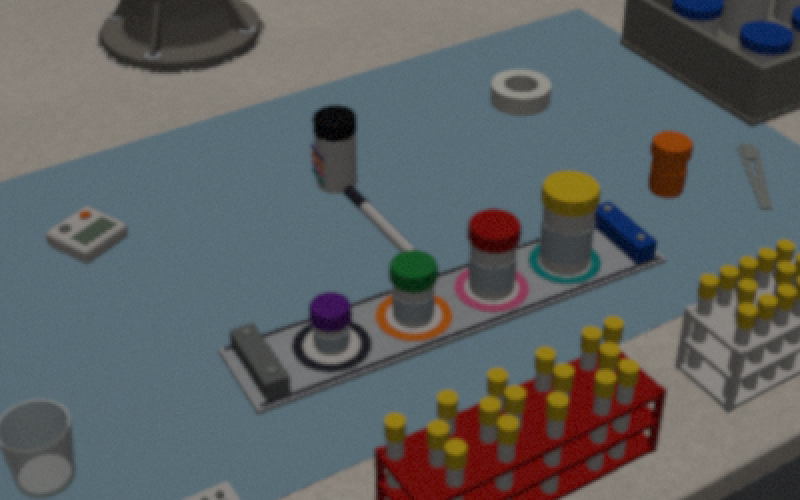

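Both views show the jars upright and centred, in the right order from the blue block. The canister, at (413,283) in the top crop, hasn't moved. Handing in.

```bash
python3 -c "
from station import order; print(order.close_job())"
```

```text
the job is handed in; nothing more can be done
None
```

I lined up the four jars from the blue end block: yellow on teal, red on pink, green on orange and purple on slate. I gripped each by its lid and handed the job in at about 41 s of the 109 s allowed.

In the last top and scene pictures each jar was within 1.5 mm of its mark centre and upright. The canister picture was unchanged from the start, the orange look-alike was untouched, and the gripper was open and clear of everything. No check failed or disagreed.

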